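# Refit the washed feed roller in the wrapping machine

## Task

The washed feed roller stands pin-down in its drying stand. Lay it down in the two notches of the wooden rest and let go, then take it again from above and fit it into the roller bay of the wrapping machine: with the pin end raised, press the plain end into the sprung cradle to push the spring back, tip the pin end down into its saddle and let the spring slide the pin home under the bridge. Leave the roller level and fully home, let go of it, and do not disturb the canister, the weight or the spatula.

Things in the scene. Friction and masses are not known exactly. Their poses are not given: they have to be found in the camera images.
- roller_center (a point): Centre of the barrel of the loose steel feed roller (about 0.3 kg). Barrel 120 mm long, 32 mm thick; one end plain and flat, from the other a pin 14 mm thick, 24 mm long sticks out. z runs along it: plain face at +60 mm, pin tip at -84 mm. It starts upright, plain end up, pin in the stand's hole, the barrel's lower face on the stand's top.
- pin_tip (a point): Middle of the pin's tip on the roller (144 mm from the plain end's face); axes as for roller_center.
- plain_end (a point): Middle of the roller's flat plain end face; axes as for roller_center.
- stand_mouth (a point): Centre of the hole's mouth in the top of the drying stand, a fixed wooden block 90 x 90 x 35 mm; z up. The hole is 19 mm wide and 27 mm deep.
- rest_seat (a point): Where the barrel's centre lies when the roller lies in the fixed wooden rest, 55 mm above the table. The base is 80 x 130 mm, 12 mm thick; two open 90-degree V notches, 12 mm thick, tops 53 mm above the table, stand 50 mm either side of this point along its y axis, along which the roller lies (either way round). Between them is free room for fingers down to the base.
- socket (a point): Fixed machine, steel base 110 x 245 mm, 12 mm thick. This point is on the seated roller's axis, 60 mm above the table, on the face of the stop wall where the pin's tip rests when home. y runs along the bay to the spring end, z up, x across to a paper roll (its axis 120 mm along +x, its top 15 mm above this point). The stop wall's top is 16 mm above this point.
- bridge_edge (a point): On the seated axis, 8 mm along y from the socket; axes as there. From the socket to here a bridge covers the pin's pocket: underside 10 mm, top 16 mm above the axis. From here 13 mm on along y is the saddle, open above, 22 mm wide, sides flared, its floor 7 mm below the axis, level with the pocket's. The pin comes down only with its tip past this point, then slides under the bridge.
- spring_plate (a point): Middle of the sprung plate's face at the spring end, on the seated axis: 138 mm from the socket along y when free, 144 mm with the roller home. Axes as for the socket. The plate is 48 mm wide and reaches 22 mm above and below. The spring tower behind it reaches 26 mm above this point.
- cradle_floor (a point): Middle of the cradle's floor, 16 mm below the seated axis, 11 mm from the sprung plate's face toward the pin end. The cradle is fixed to the plate, moves with it, and is open above: 22 mm long along y, 40 mm wide between its side walls, which flare to 59 mm and end 25 mm above the floor.
- plunger (a joint): How far the sprung plate and cradle are pushed back along the socket's +y, in m: 0 free, 0.028 at the stop, about 0.006 with the roller home; at least 0.014 lets the level pin down past the bridge. The spring takes 4 N at the start and 0.45 N more per mm: about 12 N at 0.018.
- canister_mid (a point): Bystander: open steel canister, 72 mm in diameter, 75 mm high; this is its centre.
- weight_mid (a point): Bystander: dark steel paper weight with a knob, 60 mm in diameter, 50 mm high; this is its centre.
- spatula_grip (a point): Bystander: spatula, 280 mm long, lying on the table; this is the grip of its handle.
There are look-alikes about, which are no part of the job. What is shaped like the part that bears roller_center but red is not meant.

How it is judged:
On the way, in this order (a step that is already met when the one before it is completed fails the run):
1. the roller lies level in the notches of the rest, let go (its centre within 35 mm of the seat point, axis within 0.1 rad of level) (distance between roller_center and rest_seat below 0.035 m and angle between roller_center's own z axis and vertical between 1.47 and 1.67 rad and contact force between the fingers and roller below 0.1 N), for 0.2 s.
2. the plain end in the cradle pushes the spring back by 10 mm or more while the pin end is raised (axis at least 0.06 rad from level) (value of joint plunger above 0.01 m and angle between roller_center's own z axis and vertical above 1.63 rad and distance between plain_end and spring_plate below 0.015 m), for 0.05 s.
At the end, for the whole second after the job is handed in: The roller lies level in the bay, let go and at rest: the pin's tip within 4 mm of the stop wall under the bridge, pin tip and plain end on the bay's axis within 5 mm in height and 7 to 8 mm sideways, and the spring still pushed back by more than 3 mm (y of pin_tip in the frame of socket between -0.003 and 0.004 m and x of pin_tip in the frame of socket between -0.007 and 0.007 m and z of pin_tip in the frame of socket between -0.005 and 0.005 m and x of plain_end in the frame of socket between -0.008 and 0.008 m and z of plain_end in the frame of socket between -0.005 and 0.005 m and value of joint plunger above 0.003 m and linear speed of roller below 0.02 m/s); the robot touches nothing.
It fails at once if the canister is moved by more than 30 mm (distance of canister_mid from where it was at the start of the episode above 0.03 m).
It fails at once if the weight is moved by more than 30 mm (distance of weight_mid from where it was at the start of the episode above 0.03 m).
It fails at once if the spatula is moved by more than 30 mm (distance of spatula_grip from where it was at the start of the episode above 0.03 m).
It also fails if it takes over 67 s, if anything falls off the work surface, if the arm or the gripper's body presses on something with over 40 N, if the wrist force passes 120 N, or if a joint passes its speed limit or range.

## Robot

A 7-joint arm with a two-finger parallel gripper is mounted at the origin on the work surface. World frame = base frame: x ahead of the robot, y to its left, z up, the work surface at z = 0. Lengths are in m, angles in rad, forces in N, time in s.
With the tool pointing down it reaches from about 0.4 to 0.875 m from the base axis. Payload 19.3 kg.
Tool frame: the origin (TCP) lies midway between the tips of the shut fingers; the grasp point (between the pads) lies 19 mm behind it; x points along the fingers, y is the direction in which the jaws open and shut, and the axes are right-handed (so a half turn about x gives the same grasp; the last joint's range is limited). The gripper opens to 85 mm and grips with 20 to 120 N. Pads are 22 mm wide; open, the fingers measure 114 mm over their backs; the gripper's body (76 mm by 85 mm) begins 54 mm behind the grasp point. The pads swing forward as they close: fully open they stand 13 mm farther back than shut.
Start: joints at [1.077, 0.521, -0.036, 1.599, 0.021, 1.021, -0.113], TCP at [0.257, -0.57, 0.231] pointing down, gripper open.
Joint ranges: [-2.91, 2.91], [-0.3, 2.13], [-1.5, 1.42], [0.17, 2.43], [-1.26, 4.41], [0.16, 1.93], [-2.52, 2.52]. Speed limits (rad/s): [1.89, 1.89, 2.39, 2.39, 3.01, 3.01, 3.01].

## Interface

Orientations are given as [roll, pitch, yaw] about the fixed x, y, z axes, in that order (R = Rz(yaw) Ry(pitch) Rx(roll)).
In Python, from workcell import bot gives the robot as it stands. The module is installed in compiled form; this text tells all that it offers.
- The arm moves only by the tool servo_tool, never from a script. Its argument "targets" is a list of rows, each an object of numbers: "x", "y", "z": the shift along the tool's x, y, z as a fraction of full scale; "wx", "wy", "wz": the turn, a rotation vector about the tool's x, y, z as a fraction of full scale. A call has 1 to 12 rows; each row is the pose to reach, as a shift and turn from the pose measured when the call began, along the tool's axes at that moment, turning the shorter way round; what a row does not reach only later rows make up. Full scale, the value 1, is 40 cm for a shift and 360 degrees for a turn. A row lasts 1/8 s, in which the tool goes at most 62.5 mm and 10.7 degrees, less where a joint would pass 70% of its speed; a pose out of reach is approached as far as the arm can. A call with a number of a shift or a turn outside -1 to 1 is refused whole. A call with a gripper value outside its range is refused whole. "grip" is the gripper command: -1 is shut, 1 is fully open, values between are in proportion, set as the call begins (left out, the last holds). The fingers move at their own pace and stop on an object; "squeeze" is the grip in N (left out, the last holds). Time passes only in rows, so rows that repeat a pose let the fingers close. It gives the time, the measured TCP pose, the force and the opening at its end, in the units of the state.
- bot.observe(): the state, without advancing time (a new reading comes with each control period).
- bot.grab_frame(name): name is "scene" or "top" or "wrist"; returns (picture, depth): 480x640x3 uint8, red, green, blue; 480x640 float32, m along the optical axis (not along the pixel's ray), 0 where there is no reading.
- bot.get_calibration(name): a dict with "intrinsics" (3x3 intrinsics, pixels), "k1" (the pictures are not rectified: a ray, as slopes to the right and down, at radius r is drawn at 1 + k1 r^2 times it, then the intrinsics apply), "R" (3x3) and "t" (3): a world point X has camera coordinates R X + t. Camera axes: x right, y down, z forward; pixel columns grow to the right and rows downward; lengths in m; the calibration is good to about 2 mm. A picture is of the moment at which its call begins: read the wrist's pose just before it. get_calibration takes no time and is no camera call; for the wrist camera it gives the pose at the moment of the call.
- bot.job_done(): hands the job in, once; it reports no verdict.
Trained networks look in the newest picture that a camera, given by its name, has taken for a name from the list of things; names that differ only in an ending like _2 or _b are one class to them, and where a whole thing is asked for, a point or a joint stands for the part that bears it (a point fixed in the world has none). Each returns a list of dicts, best first, with "confidence" (0 to 1); they miss things now and then, are a little off and sometimes report something else, mostly with a low value. They report only what shows in the picture. A call takes as long as a camera call. They do not tell look-alikes from the thing itself.
- bot.trace(camera, target): "mask" (480x640 bool, what is visible of it) and "pixel" ([column, row] in pixels, amid what is visible of it).
The state is a dict: "clock": time; "qpos": joint angles; "qd": joint speeds; "joint_efforts": joint torques, N m; "position": TCP position; "tool_rot": TCP orientation; "force": force on the tool from outside, world axes, zero at the start; "moment": the same for the moment, N m; "grip_width": finger opening in m.
Only numpy, scipy, OpenCV 4.12 (cv2) and the standard library are available. Lean on these libraries where they do the work, as an engineer would, in place of code of your own. Each camera call takes 0.05 s, during which the arm holds its last target. There are 200 camera calls.

## Working session

There is one attempt and no reset: what is moved stays moved. The work goes in short steps, Python scripts to look and compute and a tool call to move; the robot and the scene stay as the last step left them, time stands still between calls to the robot, and variables do not carry over. Pictures are saved under pics/ and viewed, on a budget of 10 in all, crops included, one or two more only if the job needs it, and the job is handed in when it is done.

Besides the shell and the picture viewer there is one more tool, called by a JSON object that holds its "name" and its "arguments". servo_tool: Moves the arm, as the interface text tells. Shift numbers are shares of 40 cm and turn numbers shares of 360 degrees, none past 1 either way. Its arguments: {"type":"object","properties":{"targets":{"type":"array"},"grip":{"type":"number"},"squeeze":{"type":"number"}},"required":["targets"]}

```bash
mkdir -p pics
cat > h.py <<'E'
import numpy as np, cv2
from workcell import bot
from scipy.spatial.transform import Rotation as Ro
def frame(n):
    c=bot.get_calibration(n); p,d=bot.grab_frame(n); return p,d,c
def cloud(d,c):
    K=np.array(c["intrinsics"],float);R=np.array(c["R"]);t=np.array(c["t"])
    h,w=d.shape;u,v=np.meshgrid(np.arange(w),np.arange(h))
    uv=np.stack([u,v],-1).reshape(-1,1,2).astype(np.float64)
    s=cv2.undistortPoints(uv,K,np.array([c["k1"],0,0,0,0.])).reshape(h,w,2)
    P=np.dstack([s[...,0]*d,s[...,1]*d,d]); X=(P-t)@R; X[d<=0]=np.nan
    return X
def proj(X,c):
    return cv2.projectPoints(np.atleast_2d(X).astype(float),cv2.Rodrigues(np.array(c["R"]))[0],np.array(c["t"],float),np.array(c["intrinsics"],float),np.array([c["k1"],0,0,0,0.]))[0].reshape(-1,2)
def save(n,p): cv2.imwrite(f"pics/{n}.png",p[...,::-1])
E
python3 - <<'E'
from h import *
np.set_printoptions(precision=3,suppress=True)
s=bot.observe();print({k:np.round(v,3) for k,v in s.items()})
for n in("top","scene"):
    p,d,c=frame(n);save(n+"0",p);X=cloud(d,c);np.savez(n+"0",p=p,d=d,X=X)
    print(n,-np.array(c["R"]).T@c["t"])
    for t in("roller_center","stand_mouth","rest_seat","socket","spring_plate","cradle_floor","plunger","bridge_edge","canister_mid","weight_mid","spatula_grip"):
        for r in bot.trace(n,t)[:3]:
            m=r["mask"];x=X[m];print(t,round(r["confidence"],2),np.round(r["pixel"]),m.sum(),np.nanmedian(x,0) if m.sum() else '')
E
```

```text
{'clock': np.float64(0.0), 'qpos': array([ 1.077,  0.522, -0.036,  1.6  ,  0.021,  1.021, -0.113]), 'qd': array([ 0.001,  0.001, -0.001, -0.001, -0.   ,  0.001,  0.002]), 'joint_efforts': array([  0.001, -92.711,   1.98 , -36.993,   0.018,   0.008,  -0.   ]), 'position': array([ 0.257, -0.569,  0.231]), 'tool_rot': array([-1.487,  1.57 ,  2.079]), 'force': array([ 0.797,  0.207, -0.475]), 'moment': array([-0.02 , -0.003,  0.055]), 'grip_width': np.float64(0.086)}
top [ 0.435 -0.026  1.242]
roller_center 0.92 [454. 335.] 378 [ 0.394 -0.308  0.137]
roller_center 0.8 [396. 293.] 303 [ 0.487 -0.193  0.153]
stand_mouth 0.92 [389. 296.] 1235 [ 0.482 -0.19   0.035]
rest_seat 0.77 [404. 243.] 1816 [ 0.61  -0.223  0.013]
socket 0.84 [227. 238.] 9613 [0.621 0.193 0.015]
socket 0.69 [328. 282.] 1353 [ 0.518 -0.045  0.005]
spring_plate 0.83 [205. 264.] 555 [0.566 0.236 0.062]
cradle_floor 0.85 [203. 261.] 575 [0.568 0.236 0.061]
plunger 0.76 [205. 263.] 519 [0.566 0.236 0.062]
plunger 0.43 [327. 286.] 1730 [ 0.509 -0.044  0.004]
bridge_edge 0.89 [226. 240.] 9835 [0.62  0.193 0.015]
canister_mid 
[... 470 characters left out ...]
_mouth 0.44 [389. 389.] 20038 [0.63  0.215 0.038]
rest_seat 0.82 [258. 231.] 2011 [ 0.616 -0.227  0.013]
socket 0.9 [388. 389.] 20210 [0.63  0.215 0.037]
socket 0.57 [347. 266.] 1673 [ 0.519 -0.043  0.004]
spring_plate 0.72 [437. 371.] 999 [0.567 0.239 0.064]
spring_plate 0.45 [194. 269.] 870 [ 0.771 -0.193  0.03 ]
cradle_floor 0.77 [439. 369.] 1082 [0.567 0.239 0.064]
plunger 0.63 [438. 369.] 1056 [0.567 0.239 0.064]
bridge_edge 0.91 [386. 391.] 19915 [0.63  0.215 0.039]
canister_mid 0.92 [222. 316.] 1895 [ 0.781 -0.07   0.048]
weight_mid 0.9 [196. 272.] 880 [ 0.771 -0.194  0.03 ]
weight_mid 0.59 [385. 388.] 20138 [0.63  0.215 0.038]
spatula_grip 0.98 [348. 263.] 1826 [ 0.516 -0.043  0.004]
```

View pics/top0.png

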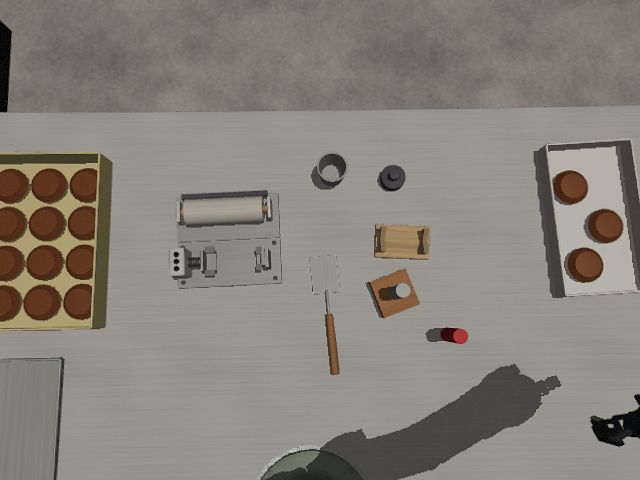

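View pics/scene0.png

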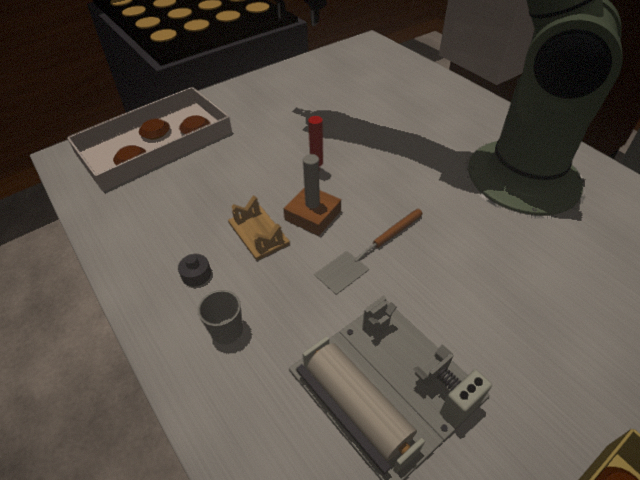

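Candidates for the roller: the grey steel one standing in the wooden block (top px ~(400,290), scene (312,180)), the red standing one (top (454,335), scene (316,138)), and the large paper roll in the machine (top (222,210)). By the description the choice is the grey one. I'll measure next and take the check crop.

Run:
```python
from h import *
np.set_printoptions(precision=4,suppress=True)
s=bot.observe();print(Ro.from_euler('xyz',s["tool_rot"]).as_matrix())
T=np.load("top0.npz");S=np.load("scene0.npz")
X=T["X"];A=np.vstack([X.reshape(-1,3),S["X"].reshape(-1,3)]);
def box(A,lo,hi): return A[np.all((A>lo)&(A<hi),1)]
def rect(P,n):
    r=cv2.minAreaRect((P[:,:2]*1000).astype(np.float32));print(n,len(P),np.round(r[0],1),np.round(r[1],1),round(r[2],2))
for nm,Q in(("top",X.reshape(-1,3)),("scene",S["X"].reshape(-1,3))):
    print(nm)
    rect(box(Q,[.4,-.3,.028],[.58,-.1,.042]),"stand")
    rect(box(Q,[.56,-.31,.007],[.68,-.13,.018]),"restbase")
    for z in(.02,.045): 
        P=box(Q,[.56,-.31,z],[.68,-.13,.06]); k=P[:,1]>-.22
        for g in(P[k],P[~k]): rect(g,"notch")
    rect(box(Q,[.5,.05,.007],[.75,.34,.018]),"machbase")
    P=box(Q,[.42,-.26,.145],[.56,-.12,.165]);rect(P,"roller top");print(np.median(P,0))
    P=box(Q,[.42,-.26,.05],[.56,-.12,.145]);print("roller side",len(P),P.mean(0))
    P=box(Q,[.5,.08,.055],[.62,.17,.09]);rect(P,"stopwall/bridge");print(np.median(P,0))
    P=box(Q,[.5,.19,.05],[.62,.26,.095]);rect(P,"plate");print(np.median(P,0))
    P=box(Q,[.5,.26,.07],[.62,.34,.1]);rect(P,"tower");print(np.median(P,0))
    P=box(Q,[.62,.08,.03],[.75,.34,.1]);print("roll",np.percentile(P,[1,99],axis=0))
a=cv2.resize(T["p"][215:355,360:480],None,fx=3.5,fy=3.5,interpolation=2);b=cv2.resize(S["p"][110:265,225:360],None,fx=3.16,fy=3.16,interpolation=2)
h=min(a.shape[0],b.shape[0]);save("crop",np.hstack([a[:h,:400],b[:h,:400]]))
a=T["p"][180:300,165:290];save("mach",cv2.resize(a,None,fx=5,fy=5,interpolation=2))
```

```text
[[ 0.      0.4112 -0.9116]
 [ 0.     -0.9116 -0.4112]
 [-1.     -0.     -0.    ]]
top
stand 1217 [ 488.9 -198.1] [89.6 90.2] 20.26
restbase 1387 [ 608.9 -221.2] [131.7  90.6] 87.39
notch 158 [ 615.4 -173.6] [12.3 58.6] 86.73
notch 176 [ 609.7 -273.2] [13.4 59.2] 87.02
notch 82 [ 615.8 -173.5] [12. 57.] 86.0
notch 74 [ 609.8 -273.3] [12.7 57.6] 88.12
machbase 5393 [623.  198.2] [284.3 245.8] 89.31
roller top 183 [ 489.1 -197.6] [29.6 29.5] 89.17
[ 0.4889 -0.1974  0.1549]
roller side 82 [ 0.4848 -0.1864  0.0989]
stopwall/bridge 227 [570.8 106.1] [51.4 29.4] 2.96
[0.5699 0.1032 0.0735]
plate 297 [566.2 237.5] [66.9 44.5] 2.05
[0.5658 0.2371 0.0677]
tower 485 [563.2 285.6] [63.2 49.1] 1.32
[0.5623 0.2908 0.0862]
roll [[0.6562 0.0888 0.037 ]
 [0.7316 0.3015 0.079 ]]
scene
stand 1091 [ 501.2 -222.7] [ 97.3 151.1] 26.21
restbase 1282 [ 611.5 -223.7] [131.2  81.2] 85.83
notch 353 [ 614.2 -174.4] [15.2 57.8] 88.83
notch 333 [ 607.9 -274. ] [15.5 59.9] 86.62
notch 102 [ 614.2 -174.9] [14.1 56.7] 88.79
notch 90 [ 608.6 -274.3] [15.3 56.3] 85.73
machbase 9246 [622.2 192.3] [221.7 245.8] 2.13
roller top 173 [ 488.2 -198.7] [31.3 30.6] 42.07
[ 0.4916 -0.1943  0.1538]
roller side 546 [ 0.495  -0.1899  0.0996]
stopwall/bridge 450 [571.4 105.5] [53.3 29.7] 1.33
[0.5719 0.1048 0.0713]
plate 654 [565.3 237. ] [66.7 44.7] 3.31
[0.5671 0.2406 0.0672]
tower 1114 [564.2 287.5] [65.  50.2] 0.65
[0.5682 0.2965 0.0855]
roll [[0.6607 0.0919 0.0351]
 [0.7326 0.3052 0.0761]]
```

View pics/crop.png

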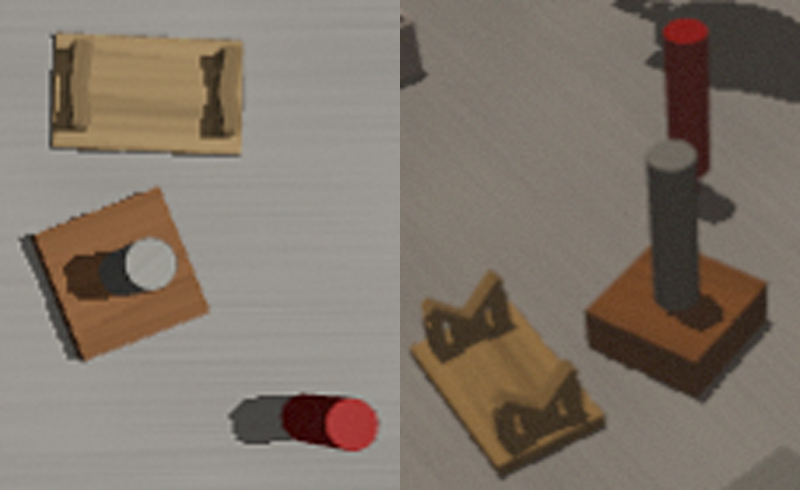

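The crop shows the grey steel roller in the stand (left crop (150,262), right crop (672,215)); the red look-alike stands apart at (350,425). I choose the grey one.

```bash
cat >> h.py <<'E'
def rot(az,dip,ysign=1,lean=0):
    """tool x horizontal heading az(deg), dipping dip deg below horizontal, tool y horizontal, y = heading rotated -90 (ysign 1)"""
    a=np.radians(az);d=np.radians(dip)
    x=np.array([np.cos(a)*np.cos(d),np.sin(a)*np.cos(d),-np.sin(d)]);y=ysign*np.array([np.sin(a),-np.cos(a),0])
    return np.stack([x,y,np.cross(x,y)],1)
def rel(p,R,s=None):
    s=s or bot.observe();R0=Ro.from_euler('xyz',s["tool_rot"]).as_matrix()
    d=R0.T@(np.array(p)-s["position"])/.4;w=Ro.from_matrix(R0.T@R).as_rotvec()/(2*np.pi)
    print("at",np.round(s["position"],4),"q",np.round(s["qpos"],2),"->",p,"\n",dict(zip(("x","y","z","wx","wy","wz"),np.round([*d,*w],4).tolist())))
E
python3 - <<'E'
from h import *
rel([.489,-.31,.27],rot(90,30))
rel([.489,-.31,.27],rot(90,60))
E
```

```text
at [ 0.257  -0.5697  0.2313] q [ 1.08  0.52 -0.04  1.6   0.02  1.02 -0.11] -> [0.489, -0.31, 0.27] 
 {'x': -0.0968, 'y': -0.3534, 'z': -0.7957, 'wx': -0.1648, 'wy': 0.1473, 'wz': -0.0952}
at [ 0.257  -0.5697  0.2313] q [ 1.08  0.52 -0.04  1.6   0.02  1.02 -0.11] -> [0.489, -0.31, 0.27] 
 {'x': -0.0968, 'y': -0.3534, 'z': -0.7957, 'wx': -0.1782, 'wy': 0.0739, 'wz': -0.0477}
```

{"name": "servo_tool", "arguments": {"targets": [{"x":-0.1,"y":-0.12,"z":-0.27,"wx":-0.055,"wy":0.049,"wz":-0.032},{"x":-0.0968,"y":-0.2,"z":-0.45,"wx":-0.09,"wy":0.08,"wz":-0.052},{"x":-0.0968,"y":-0.28,"z":-0.63,"wx":-0.13,"wy":0.115,"wz":-0.075},{"x":-0.0968,"y":-0.3534,"z":-0.7957,"wx":-0.1648,"wy":0.1473,"wz":-0.0952},{"x":-0.0968,"y":-0.3534,"z":-0.7957,"wx":-0.1648,"wy":0.1473,"wz":-0.0952},{"x":-0.0968,"y":-0.3534,"z":-0.7957,"wx":-0.1648,"wy":0.1473,"wz":-0.0952},{"x":-0.0968,"y":-0.3534,"z":-0.7957,"wx":-0.1648,"wy":0.1473,"wz":-0.0952},{"x":-0.0968,"y":-0.3534,"z":-0.7957,"wx":-0.1648,"wy":0.1473,"wz":-0.0952},{"x":-0.0968,"y":-0.3534,"z":-0.7957,"wx":-0.1648,"wy":0.1473,"wz":-0.0952},{"x":-0.0968,"y":-0.3534,"z":-0.7957,"wx":-0.1648,"wy":0.1473,"wz":-0.0952}], "grip": 1}}

```text
clock: 2.45
position: [0.4892, -0.3099, 0.2702]
tool_rot: [-3.14, 0.525, 1.57]
force: [-0.2, -0.1, 1.2]
grip_width: 0.086
```

Run:
```python
from h import *
rel([.489,-.283,.151],rot(90,30))
rel([.489,-.179,.091],rot(90,30))
```

```text
at [ 0.4892 -0.3099  0.2702] q [ 1.09  0.94 -0.57  1.22 -0.38  1.72  0.64] -> [0.489, -0.283, 0.151] 
 {'x': 0.2076, 'y': -0.0002, 'z': 0.2239, 'wx': -0.0003, 'wy': 0.0003, 'wz': -0.0002}
at [ 0.4892 -0.3099  0.2702] q [ 1.09  0.94 -0.57  1.22 -0.38  1.72  0.64] -> [0.489, -0.179, 0.091] 
 {'x': 0.5078, 'y': -0.0006, 'z': 0.2233, 'wx': -0.0003, 'wy': 0.0003, 'wz': -0.0002}
```

{"name": "servo_tool", "arguments": {"targets": [{"x":0.1,"z":0.11},{"x":0.2076,"z":0.2239},{"x":0.2076,"z":0.2239},{"x":0.3,"z":0.2239},{"x":0.4,"z":0.2236},{"x":0.46,"z":0.2236},{"x":0.5078,"y":-0.0006,"z":0.2233},{"x":0.5078,"y":-0.0006,"z":0.2233},{"x":0.5078,"y":-0.0006,"z":0.2233}]}}

```text
$.targets[0]: bad value
```

Run:
```python
from h import *
print(bot.observe()["position"],bot.observe()["qpos"])
p,d,c=frame("wrist");p2,d2,c2=frame("scene")
save("g1",np.hstack([cv2.resize(p,(400,300)),cv2.resize(p2[80:320,160:480],(400,300))]))
```

```text
[ 0.48919602 -0.30992723  0.27015194] [ 1.09084955  0.93680297 -0.56827235  1.22106527 -0.37757234  1.7222208
  0.63840647]
```

View pics/g1.png

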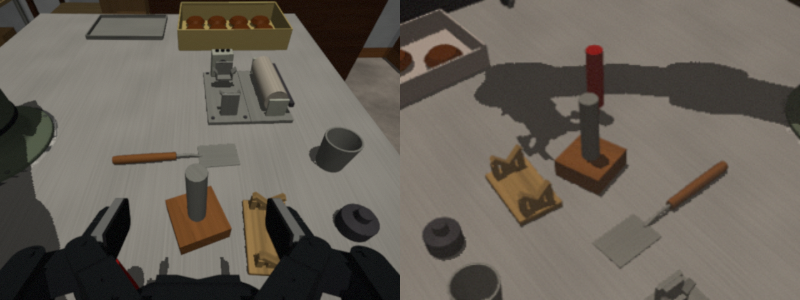

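The move was refused because every key is needed in each row. The picture (left: wrist) shows the roller at (197,190), centred between the open fingers, with a clear approach.

{"name": "servo_tool", "arguments": {"targets": [{"x":0.1,"y":0,"z":0.11,"wx":0,"wy":0,"wz":0},{"x":0.2076,"y":0,"z":0.2239,"wx":0,"wy":0,"wz":0},{"x":0.2076,"y":0,"z":0.2239,"wx":0,"wy":0,"wz":0},{"x":0.3,"y":0,"z":0.2239,"wx":0,"wy":0,"wz":0},{"x":0.4,"y":0,"z":0.2236,"wx":0,"wy":0,"wz":0},{"x":0.46,"y":0,"z":0.2236,"wx":0,"wy":0,"wz":0},{"x":0.5078,"y":-0.0006,"z":0.2233,"wx":0,"wy":0,"wz":0},{"x":0.5078,"y":-0.0006,"z":0.2233,"wx":0,"wy":0,"wz":0},{"x":0.5078,"y":-0.0006,"z":0.2233,"wx":0,"wy":0,"wz":0}]}}

```text
clock: 3.68
position: [0.4898, -0.1809, 0.0934]
tool_rot: [3.14, 0.529, 1.567]
force: [0.1, -1.0, -0.3]
grip_width: 0.0851
```

{"name": "servo_tool", "arguments": {"targets": [{"x":0,"y":0,"z":0,"wx":0,"wy":0,"wz":0},{"x":0,"y":0,"z":0,"wx":0,"wy":0,"wz":0},{"x":0,"y":0,"z":0,"wx":0,"wy":0,"wz":0},{"x":0,"y":0,"z":0,"wx":0,"wy":0,"wz":0},{"x":0,"y":0,"z":0,"wx":0,"wy":0,"wz":0},{"x":0,"y":0,"z":0,"wx":0,"wy":0,"wz":0}], "grip": -1, "squeeze": 50}}

```text
clock: 4.42
position: [0.4898, -0.1809, 0.0935]
tool_rot: [3.14, 0.529, 1.567]
force: [0.1, -1.5, 3.2]
grip_width: 0.0308
```

Run:
```python
from h import *
s=bot.observe();p=s["position"];R0=Ro.from_euler('xyz',s["tool_rot"]).as_matrix();print(s["grip_width"],p)
rel(p+[0,0,.06],R0)
R1=Ro.from_rotvec([-np.pi/4,0,0]).as_matrix()@R0
rel(np.array([.55,-.22,.22]),R1)
```

```text
0.030810599338096493 [ 0.48982887 -0.1808938   0.09349787]
at [ 0.4898 -0.1809  0.0935] q [ 1.03  1.06 -0.58  1.55 -0.36  1.27  0.76] -> [ 0.48982887 -0.1808938   0.15349787] 
 {'x': -0.0757, 'y': 0.0002, 'z': -0.1295, 'wx': 0.0, 'wy': 0.0, 'wz': 0.0}
at [ 0.4898 -0.1809  0.0935] q [ 1.03  1.06 -0.58  1.55 -0.36  1.27  0.76] -> [ 0.55 -0.22  0.22] 
 {'x': -0.2435, 'y': 0.1511, 'z': -0.2237, 'wx': -0.0004, 'wy': -0.125, 'wz': 0.0}
```

{"name": "servo_tool", "arguments": {"targets": [{"x":-0.03,"y":0,"z":-0.052,"wx":0,"wy":0,"wz":0},{"x":-0.0757,"y":0,"z":-0.1295,"wx":0,"wy":0,"wz":0},{"x":-0.15,"y":0,"z":-0.26,"wx":0,"wy":0,"wz":0},{"x":-0.15,"y":0,"z":-0.26,"wx":0,"wy":0,"wz":0}]}}

```text
clock: 4.92
position: [0.4908, -0.1805, 0.2182]
tool_rot: [3.134, 0.533, 1.565]
force: [0.3, -0.1, -5.2]
grip_width: 0.0311
```

```bash
cat >> h.py <<'E'
Rg=Ro.from_euler('xyz',[3.14,.529,1.567]).as_matrix()
cg=Rg.T@np.array([-.0008,-.0171,.0015])   # roller centre in tool frame, first grasp
Rrest=Ro.from_euler('z',-3.3,degrees=True).as_matrix()@Ro.from_rotvec([-np.pi/2,0,0]).as_matrix()@Rg
seat=np.array([.612,-.224,.055])
E
python3 - <<'E'
from h import *
print(Rrest@Rg.T@[0,0,1])
tg=seat+[0,0,.08]-Rrest@cg
rel(np.round(tg,4),Rrest)
E
```

```text
[5.75640270e-02 9.98341817e-01 2.89154961e-16]
at [ 0.4908 -0.1805  0.2182] q [ 1.05  0.88 -0.63  1.55 -0.42  1.4   0.67] -> [ 0.6127 -0.2255  0.1179] 
 {'x': 0.0321, 'y': 0.3033, 'z': 0.2743, 'wx': 0.0093, 'wy': -0.2493, 'wz': 0.0018}
```

{"name": "servo_tool", "arguments": {"targets": [{"x":-0.03,"y":0.05,"z":-0.02,"wx":0.0,"wy":-0.0277,"wz":0},{"x":-0.05,"y":0.1,"z":0.0,"wx":0.002,"wy":-0.055,"wz":0},{"x":-0.07,"y":0.15,"z":0.03,"wx":0.004,"wy":-0.083,"wz":0.001},{"x":-0.07,"y":0.2,"z":0.06,"wx":0.006,"wy":-0.111,"wz":0.001},{"x":-0.07,"y":0.26,"z":0.09,"wx":0.007,"wy":-0.139,"wz":0.0015},{"x":-0.07,"y":0.3033,"z":0.102,"wx":0.008,"wy":-0.167,"wz":0.0018},{"x":-0.07,"y":0.3033,"z":0.102,"wx":0.0085,"wy":-0.194,"wz":0.0018},{"x":-0.07,"y":0.3033,"z":0.102,"wx":0.009,"wy":-0.222,"wz":0.0018},{"x":-0.07,"y":0.3033,"z":0.102,"wx":0.0093,"wy":-0.2493,"wz":0.0018},{"x":-0.07,"y":0.3033,"z":0.102,"wx":0.0093,"wy":-0.2493,"wz":0.0018},{"x":-0.07,"y":0.3033,"z":0.102,"wx":0.0093,"wy":-0.2493,"wz":0.0018}]}}

```text
clock: 6.3
position: [0.6119, -0.2255, 0.1979]
tool_rot: [0.004, 1.043, -1.623]
force: [-0.2, -0.0, -2.8]
grip_width: 0.0306
```

Run:
```python
from h import *
np.set_printoptions(precision=4,suppress=True)
s=bot.observe();print(s["force"],s["moment"],s["grip_width"])
R=Ro.from_euler('xyz',s["tool_rot"]).as_matrix()
print("roller axis by FK",R@Rg.T@[0,0,1],"centre",s["position"]+R@cg)
p,d,c=frame("scene");X=cloud(d,c)
for r in bot.trace("scene","roller_center")[:2]:
    P=X[r["mask"]];P=P[~np.isnan(P[:,0])];m=np.median(P,0);P=P[np.linalg.norm(P-m,axis=1)<.1];u=np.linalg.svd(P-P.mean(0))[2][0] if len(P)<3000 else 0
    print(r["confidence"],r["pixel"],len(P),P.mean(0),u,P.min(0),P.max(0))
save("hover",p[100:340,140:460])
rel(np.round(seat+[0,0,.03]-Rrest@cg,4),Rrest)
```

```text
[-0.1883 -0.01   -2.8361] [ 0.8581 -0.0504 -0.0697] 0.030568221730373237
roller axis by FK [0.0573 0.9984 0.0011] centre [ 0.6112 -0.2239  0.215 ]
0.67 [248.9, 162.6] 513 [ 0.6187 -0.1766  0.2236] [-0.0003  0.9835 -0.1807] [ 0.5927 -0.275   0.2015] [ 0.6557 -0.1593  0.2988]
0.62 [315.4, 141.9] 642 [ 0.3977 -0.3083  0.0897] [ 0.0154  0.0149 -0.9998] [ 0.3799 -0.3296  0.0055] [ 0.4093 -0.2989  0.1461]
at [ 0.6117 -0.2269  0.1983] q [ 0.02  0.61 -0.02  1.67  0.66  1.   -0.46] -> [ 0.6127 -0.2255  0.0679] 
 {'x': 0.2797, 'y': 0.0013, 'z': -0.1675, 'wx': -0.0003, 'wy': -0.0001, 'wz': 0.0001}
```

View pics/hover.png

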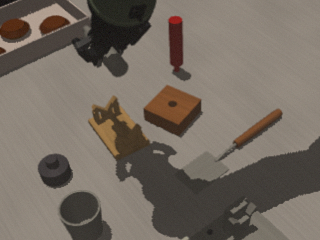

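The stand is now empty and the roller hangs level over the rest, plain end toward the camera at (117,63). Lowering it.

{"name": "servo_tool", "arguments": {"targets": [{"x":0.09,"y":0.0,"z":-0.055,"wx":0,"wy":0,"wz":0},{"x":0.18,"y":0.001,"z":-0.11,"wx":0,"wy":0,"wz":0},{"x":0.2797,"y":0.0013,"z":-0.1675,"wx":0,"wy":0,"wz":0},{"x":0.2797,"y":0.0013,"z":-0.1675,"wx":0,"wy":0,"wz":0},{"x":0.305,"y":0.0013,"z":-0.183,"wx":0,"wy":0,"wz":0},{"x":0.33,"y":0.0013,"z":-0.1985,"wx":0,"wy":0,"wz":0},{"x":0.338,"y":0.0013,"z":-0.203,"wx":0,"wy":0,"wz":0},{"x":0.338,"y":0.0013,"z":-0.203,"wx":0,"wy":0,"wz":0}]}}

```text
clock: 7.4
position: [0.6129, -0.2249, 0.0407]
tool_rot: [0.006, 1.043, -1.623]
force: [0.3, -0.0, -2.8]
grip_width: 0.0308
```

Run:
```python
from h import *
s=bot.observe();R=Ro.from_euler('xyz',s["tool_rot"]).as_matrix()
print(s["force"],s["position"],"centre",s["position"]+R@cg,s["grip_width"])
rel(np.round(seat+[0,0,-.001]-Rrest@cg,4),Rrest)
```

```text
[ 0.27721283 -0.01904055 -2.82296489] [ 0.61291586 -0.22493969  0.04074862] centre [ 0.61220157 -0.22340847  0.05784965] 0.03078577512561558
at [ 0.6129 -0.2249  0.0407] q [-0.02  0.83  0.03  1.73  0.77  0.77 -0.68] -> [ 0.6127 -0.2255  0.0369] 
 {'x': 0.009, 'y': -0.0005, 'z': -0.0036, 'wx': -0.0003, 'wy': -0.0001, 'wz': 0.0001}
```

{"name": "servo_tool", "arguments": {"targets": [{"x":0.005,"y":0.0,"z":-0.003,"wx":0,"wy":0,"wz":0},{"x":0.009,"y":0.0,"z":-0.0045,"wx":0,"wy":0,"wz":0},{"x":0.009,"y":0.0,"z":-0.0045,"wx":0,"wy":0,"wz":0}]}}

```text
clock: 7.78
position: [0.613, -0.2253, 0.0376]
tool_rot: [0.007, 1.042, -1.623]
force: [-5.1, 3.1, 9.4]
grip_width: 0.0306
```

{"name": "servo_tool", "arguments": {"targets": [{"x":0,"y":0,"z":0,"wx":0,"wy":0,"wz":0},{"x":0,"y":0,"z":0,"wx":0,"wy":0,"wz":0},{"x":0,"y":0,"z":0,"wx":0,"wy":0,"wz":0},{"x":0,"y":0,"z":0,"wx":0,"wy":0,"wz":0},{"x":0,"y":0,"z":0,"wx":0,"wy":0,"wz":0},{"x":0,"y":0,"z":0,"wx":0,"wy":0,"wz":0}], "grip": 1}}

```text
clock: 8.52
position: [0.613, -0.2254, 0.0376]
tool_rot: [0.007, 1.042, -1.623]
force: [-0.4, -0.6, 0.4]
grip_width: 0.0856
```

Run:
```python
from h import *
s=bot.observe();print(s["force"])
# back out along tool, then go vertical above rest
rel(np.array([.612,-.224,.20]),rot(266.7,90,-1))
```

```text
[-0.44598086 -0.60050109  0.36022365]
at [ 0.613  -0.2254  0.0376] q [-0.02  0.84  0.03  1.73  0.78  0.76 -0.68] -> [ 0.612 -0.224  0.2  ] 
 {'x': -0.3522, 'y': -0.0011, 'z': 0.2021, 'wx': -0.0003, 'wy': 0.0842, 'wz': -0.0005}
```

{"name": "servo_tool", "arguments": {"targets": [{"x":-0.1,"y":0,"z":0,"wx":0,"wy":0,"wz":0},{"x":-0.2,"y":0,"z":0,"wx":0,"wy":0,"wz":0},{"x":-0.28,"y":0,"z":0.07,"wx":0,"wy":0.025,"wz":0},{"x":-0.3522,"y":-0.0011,"z":0.15,"wx":0,"wy":0.05,"wz":0},{"x":-0.3522,"y":-0.0011,"z":0.2021,"wx":-0.0003,"wy":0.0842,"wz":-0.0005},{"x":-0.3522,"y":-0.0011,"z":0.2021,"wx":-0.0003,"wy":0.0842,"wz":-0.0005},{"x":-0.3522,"y":-0.0011,"z":0.2021,"wx":-0.0003,"wy":0.0842,"wz":-0.0005}]}}

```text
clock: 9.4
position: [0.6115, -0.2256, 0.1999]
tool_rot: [0.856, 1.571, -0.775]
force: [1.1, 1.1, -0.3]
grip_width: 0.0856
```

```bash
cat >> h.py <<'E'
def box(A,lo,hi):
    A=A.reshape(-1,3);return A[np.all((A>lo)&(A<hi),1)]
def barrel(P,rad=.016):
    """fit axis of horizontal-ish cylinder to surface points: returns centre(mean), dir, along extents"""
    from scipy.optimize import least_squares
    m=P.mean(0)
    def f(v):
        u=np.array([v[2],1,v[3]]);u/=np.linalg.norm(u);q=P-[v[0],m[1],v[1]];return np.linalg.norm(q-np.outer(q@u,u),axis=1)-rad
    r=least_squares(f,[m[0],m[2]-.012,0,0],loss='soft_l1',f_scale=.002)
    u=np.array([r.x[2],1,r.x[3]]);u/=np.linalg.norm(u);o=np.array([r.x[0],m[1],r.x[1]]);s=(P-o)@u
    return o,u,s.min(),s.max(),np.sqrt(np.mean(r.fun**2))
E
python3 - <<'E'
from h import *
np.set_printoptions(precision=4,suppress=True)
s=bot.observe();print(s["position"],s["tool_rot"])
for n in("wrist","top","scene"):
    p,d,c=frame(n);X=cloud(d,c);np.savez(n+"1",p=p,d=d,X=X)
    P=box(X,[.57,-.34,.056],[.66,-.14,.085]); print(n,len(P))
    if len(P)>50:
        o,u,a,b,e=barrel(P);print(o,u,a,b,e,"ends",o+a*u,o+b*u)
    if n!="top": save(n+"1",p)
a=cv2.imread("pics/wrist1.png");b=cv2.imread("pics/scene1.png")[100:340,140:460]
cv2.imwrite("pics/v1.png",np.hstack([cv2.resize(a,(400,300)),cv2.resize(b,(400,300))]))
E
```

```text
[ 0.6115 -0.2256  0.1999] [ 0.8557  1.5706 -0.7755]
wrist 6354
[ 0.6124 -0.2221  0.0533] [0.0554 0.9984 0.0079] -0.08494950919400818 0.059076842310381045 0.0019897100317391916 ends [ 0.6077 -0.3069  0.0526] [ 0.6157 -0.1631  0.0538]
top 482
[ 0.6143 -0.2002  0.0548] [0.0544 0.9985 0.0001] -0.043564714450182285 0.03940141889459384 0.0022824357818802482 ends [ 0.6119 -0.2437  0.0548] [ 0.6164 -0.1609  0.0548]
scene 747
[ 0.6108 -0.2188  0.0544] [ 0.0608  0.9981 -0.0021] -0.08767515452073492 0.059007919162684525 0.0026042484853118584 ends [ 0.6055 -0.3063  0.0545] [ 0.6144 -0.1599  0.0542]
```

View pics/v1.png

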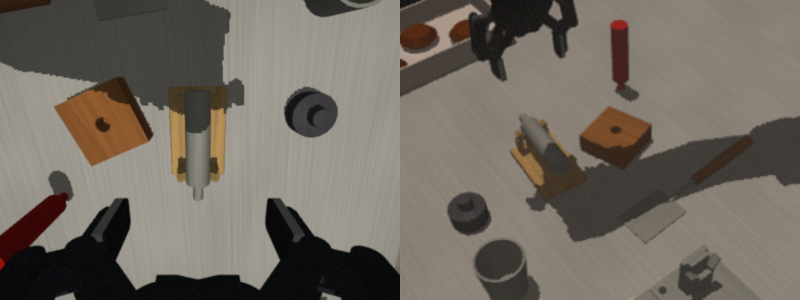

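The roller lies level in the rest (left: (198,140), pin toward the bottom), released. Next, a close unobstructed look at the bay before regrasping.

Run:
```python
from h import *
rel([.575,.12,.27],rot(272.2,90,-1))
```

```text
at [ 0.6122 -0.2225  0.1997] q [ 0.45  0.61 -0.3   1.54  0.2   1.02  0.04] -> [0.575, 0.12, 0.27] 
 {'x': -0.176, 'y': -0.1405, 'z': -0.8497, 'wx': -0.015, 'wy': 0.0001, 'wz': 0.0001}
```

{"name": "servo_tool", "arguments": {"targets": [{"x":-0.176,"y":-0.02,"z":-0.12,"wx":-0.002,"wy":0,"wz":0},{"x":-0.176,"y":-0.045,"z":-0.27,"wx":-0.005,"wy":0,"wz":0},{"x":-0.176,"y":-0.07,"z":-0.42,"wx":-0.0075,"wy":0,"wz":0},{"x":-0.176,"y":-0.095,"z":-0.57,"wx":-0.01,"wy":0,"wz":0},{"x":-0.176,"y":-0.12,"z":-0.72,"wx":-0.013,"wy":0,"wz":0},{"x":-0.176,"y":-0.1405,"z":-0.8497,"wx":-0.015,"wy":0,"wz":0},{"x":-0.176,"y":-0.1405,"z":-0.8497,"wx":-0.015,"wy":0,"wz":0},{"x":-0.176,"y":-0.1405,"z":-0.8497,"wx":-0.015,"wy":0,"wz":0},{"x":-0.176,"y":-0.1405,"z":-0.8497,"wx":-0.015,"wy":0,"wz":0}]}}

```text
clock: 10.68
position: [0.575, 0.1192, 0.2699]
tool_rot: [-0.465, 1.57, -1.998]
force: [0.2, -0.7, 0.5]
grip_width: 0.0857
```

Run:
```python
from h import *
np.set_printoptions(precision=4,suppress=True)
s=bot.observe();print(s["position"],s["tool_rot"])
p,d,c=frame("wrist");X=cloud(d,c);np.savez("wristm",p=p,d=d,X=X)
Q=X.reshape(-1,3)
def rect(P,n):
    r=cv2.minAreaRect((P[:,:2]*1000).astype(np.float32));print(n,len(P),np.round(r[0],1),np.round(r[1],1),round(r[2],2),"zmed",np.round(np.median(P[:,2]),4))
rect(box(Q,[.5,.05,.007],[.75,.34,.018]),"base")
for z0,z1 in((.048,.056),(.056,.066),(.066,.072),(.072,.080),(.08,.095)):
    rect(box(Q,[.5,.08,z0],[.62,.17,z1]),f"stop {z0}")
for z0,z1 in((.03,.05),(.05,.06),(.06,.07),(.07,.078),(.078,.086)):
    P=box(Q,[.5,.19,z0],[.62,.262,z1]); 
    if len(P)>5: rect(P,f"plate {z0}")
rect(box(Q,[.5,.25,.07],[.62,.34,.1]),"tower")
x=proj(np.array([[.5,.06,.06],[.64,.06,.06],[.5,.33,.06],[.64,.33,.06]]),c);print(x)
u0,v0=np.clip(x.min(0),0,[639,479]).astype(int);u1,v1=np.clip(x.max(0),0,[639,479]).astype(int)
q=p[v0:v1,u0:u1];k=600/q.shape[0];print(u0,v0,k);save("bay",cv2.resize(q,None,fx=k,fy=k,interpolation=2)[:,:800])
```

```text
[0.575  0.1192 0.2699] [-0.4652  1.5696 -1.9981]
base 28778 [621.3 186.1] [219.5 233.6] 2.12 zmed 0.0108
stop 0.048 450 [570.2 108.6] [42.7 21.6] 2.25 zmed 0.0518
stop 0.056 311 [571.5 108.3] [45.9 21.9] 2.04 zmed 0.0617
stop 0.066 302 [570.4 108.5] [53.4 21.6] 1.91 zmed 0.0691
stop 0.072 716 [571.5 103.3] [45.7 27.1] 2.14 zmed 0.0747
stop 0.08 0 [0. 0.] [0. 0.] 0.0 zmed nan
plate 0.03 1209 [565.9 224.7] [39.8 21.7] 2.41 zmed 0.043
plate 0.05 288 [565.8 236.9] [47.2 46.8] 2.17 zmed 0.0581
plate 0.06 1411 [565.5 238. ] [66.9 48.7] 2.22 zmed 0.0658
plate 0.07 101 [560.7 240.2] [62.4 41.2] 14.35 zmed 0.0743
plate 0.078 539 [565.6 238.4] [47.  6.] 2.17 zmed 0.081
tower 1248 [564.  267.2] [64.3 32.2] 2.07 zmed 0.0828
[[238.2712 262.7624]
 [378.3744 267.7794]
 [227.2884 -68.68  ]
 [411.2842 -60.1634]]
227 0 2.247191011235955
  return _methods._mean(a, axis=axis, dtype=dtype,
  ret = ret.dtype.type(ret / rcount)
```

View pics/bay.png

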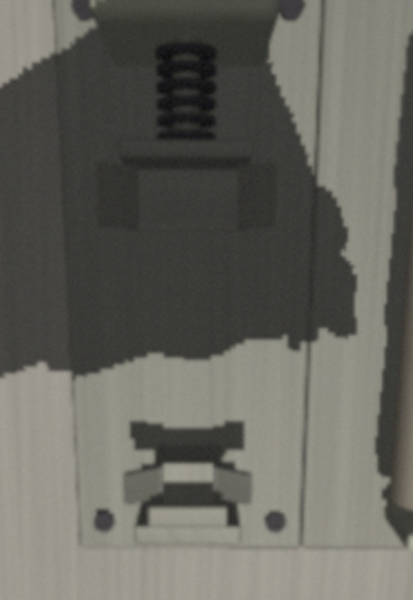

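The bay picture (machine axis vertical) shows the bridge and stop wall at the bottom (188,525), saddle at (188,475), and the cradle and plate at (188,195)/(188,152), plate free. The numbers agree: socket ≈ (0.571, 0.0975), yaw 2.15°. Now for the regrasp.

```bash
cat >> h.py <<'E'
rc=np.array([.6122,-.2233,.055])
Rv=rot(266.8,90,-1)
E
python3 - <<'E'
from h import *
rel([.6122,-.2233,.16],Rv)
E
```

```text
at [0.5751 0.1191 0.2699] q [-0.01  0.45 -0.41  1.64  0.2   1.09 -0.44] -> [0.6122, -0.2233, 0.16] 
 {'x': 0.2755, 'y': 0.0607, 'z': 0.8586, 'wx': 0.0149, 'wy': 0.0001, 'wz': 0.0001}
```

{"name": "servo_tool", "arguments": {"targets": [{"x":0.02,"y":0.01,"z":0.12,"wx":0.002,"wy":0,"wz":0},{"x":0.04,"y":0.02,"z":0.27,"wx":0.005,"wy":0,"wz":0},{"x":0.08,"y":0.03,"z":0.42,"wx":0.0075,"wy":0,"wz":0},{"x":0.13,"y":0.04,"z":0.57,"wx":0.01,"wy":0,"wz":0},{"x":0.18,"y":0.05,"z":0.72,"wx":0.013,"wy":0,"wz":0},{"x":0.23,"y":0.0607,"z":0.8586,"wx":0.0149,"wy":0,"wz":0},{"x":0.2755,"y":0.0607,"z":0.8586,"wx":0.0149,"wy":0,"wz":0},{"x":0.2755,"y":0.0607,"z":0.8586,"wx":0.0149,"wy":0,"wz":0},{"x":0.2755,"y":0.0607,"z":0.8586,"wx":0.0149,"wy":0,"wz":0}]}}

```text
clock: 11.85
position: [0.6126, -0.2223, 0.1608]
tool_rot: [0.565, 1.57, -1.061]
force: [0.4, 0.6, 0.0]
grip_width: 0.0858
```

Run:
```python
from h import *
np.set_printoptions(precision=4,suppress=True)
rel([.6122,-.2233,.036],Rv)
```

```text
at [ 0.6126 -0.2223  0.1608] q [ 0.45  0.65 -0.3   1.58  0.22  0.94  0.03] -> [0.6122, -0.2233, 0.036] 
 {'x': 0.3121, 'y': -0.001, 'z': 0.0023, 'wx': 0.0001, 'wy': 0.0001, 'wz': -0.0001}
```

{"name": "servo_tool", "arguments": {"targets": [{"x":0.08,"y":-0.001,"z":0.0023,"wx":0,"wy":0,"wz":0},{"x":0.16,"y":-0.001,"z":0.0023,"wx":0,"wy":0,"wz":0},{"x":0.24,"y":-0.001,"z":0.0023,"wx":0,"wy":0,"wz":0},{"x":0.29,"y":-0.001,"z":0.0023,"wx":0,"wy":0,"wz":0},{"x":0.3121,"y":-0.001,"z":0.0023,"wx":0,"wy":0,"wz":0},{"x":0.3121,"y":-0.001,"z":0.0023,"wx":0,"wy":0,"wz":0},{"x":0.3121,"y":-0.001,"z":0.0023,"wx":0,"wy":0,"wz":0}]}}

```text
clock: 12.72
position: [0.6128, -0.2234, 0.0371]
tool_rot: [1.067, 1.569, -0.558]
force: [-0.0, -0.4, 1.4]
grip_width: 0.0857
```

{"name": "servo_tool", "arguments": {"targets": [{"x":0,"y":0,"z":0,"wx":0,"wy":0,"wz":0},{"x":0,"y":0,"z":0,"wx":0,"wy":0,"wz":0},{"x":0,"y":0,"z":0,"wx":0,"wy":0,"wz":0},{"x":0,"y":0,"z":0,"wx":0,"wy":0,"wz":0},{"x":0,"y":0,"z":0,"wx":0,"wy":0,"wz":0},{"x":0,"y":0,"z":0,"wx":0,"wy":0,"wz":0}], "grip": -1, "squeeze": 90}}

```text
clock: 13.48
position: [0.6117, -0.2235, 0.0376]
tool_rot: [-0.307, 1.569, -1.933]
force: [-11.2, 2.3, 14.8]
grip_width: 0.0298
```

Run:
```python
from h import *
np.set_printoptions(precision=5,suppress=True)
s=bot.observe();R=Ro.from_euler('xyz',s["tool_rot"]).as_matrix()
print(s["position"],s["force"],s["grip_width"]);print("c2",R.T@(rc-s["position"]),"axis", R.T@np.array([np.cos(np.radians(86.8)),np.sin(np.radians(86.8)),0]))
rel(s["position"]+[0,0,.16],R)
```

```text
[ 0.61169 -0.22349  0.03757] [-11.19173   2.30439  14.81192] 0.029836249827750454
c2 [-0.01743  0.00049 -0.00019] axis [-0.00124  0.00056 -1.     ]
at [ 0.6117 -0.2235  0.0376] q [ 0.42  0.81 -0.26  1.64  0.28  0.73 -0.02] -> [ 0.61169 -0.22349  0.19757] 
 {'x': -0.4, 'y': -0.0002, 'z': 0.0005, 'wx': 0.0, 'wy': 0.0, 'wz': 0.0}
```

{"name": "servo_tool", "arguments": {"targets": [{"x":-0.05,"y":0,"z":0,"wx":0,"wy":0,"wz":0},{"x":-0.15,"y":0,"z":0,"wx":0,"wy":0,"wz":0},{"x":-0.28,"y":0,"z":0,"wx":0,"wy":0,"wz":0},{"x":-0.4,"y":0,"z":0,"wx":0,"wy":0,"wz":0},{"x":-0.4,"y":0,"z":0,"wx":0,"wy":0,"wz":0}]}}

```text
clock: 14.1
position: [0.6135, -0.2237, 0.2023]
tool_rot: [1.132, 1.564, -0.494]
force: [0.0, -0.7, -4.3]
grip_width: 0.0293
```

```bash
cat >> h.py <<'E'
yawm=2.15; sock=np.array([.571,.0975,.06]); Rm=Ro.from_euler('z',yawm,degrees=True).as_matrix()
c2=np.array([-.01743,0.0,-.0002])   # jaws centre the roller sideways
def bay(cy,cz,al,dx=0,s=None):
    """plain-end centre at machine (dx,cy,cz), pin raised by al"""
    R=Rm@Ro.from_rotvec([-al,0,0]).as_matrix()@rot(270,90,-1)
    C=sock+Rm@np.array([dx,cy,cz]); ax=Rm@np.array([0,np.cos(al),-np.sin(al)])
    rel(np.round(C-.06*ax-R@c2,4),R,s)
E
python3 - <<'E'
from h import *
s=bot.observe();print(s["force"])
bay(.124,.12,.2)
bay(.128,.03,.2)
E
```

```text
[ 0.04287172 -0.67523572 -4.29604502]
at [ 0.6135 -0.2237  0.2023] q [ 0.46  0.61 -0.31  1.54  0.2   1.02  0.04] -> [0.5687 0.159  0.1749] 
 {'x': 0.0648, 'y': -0.1652, 'z': -0.9493, 'wx': -0.0148, 'wy': -0.0313, 'wz': 0.0005}
at [ 0.6135 -0.2237  0.2023] q [ 0.46  0.61 -0.31  1.54  0.2   1.02  0.04] -> [0.5685 0.163  0.0849] 
 {'x': 0.2897, 'y': -0.1677, 'z': -0.9599, 'wx': -0.0148, 'wy': -0.0313, 'wz': 0.0005}
```

{"name": "servo_tool", "arguments": {"targets": [{"x":0,"y":-0.02,"z":-0.1,"wx":0,"wy":0,"wz":0},{"x":0,"y":-0.04,"z":-0.23,"wx":-0.003,"wy":-0.003,"wz":0},{"x":0,"y":-0.065,"z":-0.37,"wx":-0.006,"wy":-0.008,"wz":0},{"x":0,"y":-0.09,"z":-0.51,"wx":-0.009,"wy":-0.014,"wz":0},{"x":0,"y":-0.115,"z":-0.65,"wx":-0.012,"wy":-0.02,"wz":0},{"x":0,"y":-0.14,"z":-0.79,"wx":-0.0148,"wy":-0.026,"wz":0},{"x":0.03,"y":-0.158,"z":-0.9,"wx":-0.0148,"wy":-0.0313,"wz":0.0005},{"x":0.0648,"y":-0.1652,"z":-0.9493,"wx":-0.0148,"wy":-0.0313,"wz":0.0005},{"x":0.0648,"y":-0.1652,"z":-0.9493,"wx":-0.0148,"wy":-0.0313,"wz":0.0005},{"x":0.0648,"y":-0.1652,"z":-0.9493,"wx":-0.0148,"wy":-0.0313,"wz":0.0005}]}}

```text
clock: 15.35
position: [0.5688, 0.158, 0.1749]
tool_rot: [-0.002, 1.37, -1.536]
force: [-0.1, 0.4, -3.3]
grip_width: 0.0296
```

Run:
```python
from h import *
np.set_printoptions(precision=4,suppress=True)
s=bot.observe();print(s["force"],s["tool_rot"])
R=Ro.from_euler('xyz',s["tool_rot"]).as_matrix();print("FK: centre m-frame",Rm.T@(s["position"]+R@c2-sock),"plain",Rm.T@(s["position"]+R@(c2+[0,0,-.06])-sock),Rm.T@R@[0,0,-1])
for n in("top","scene","wrist"):
    p,d,c=frame(n);X=cloud(d,c);M=(X-sock)@Rm;P=box(M,[-.03,-.04,.09],[.03,.135,.19] )
    save("ins_"+n,p)
    if len(P)>50:
        o,u,a,b,e=barrel(P);print(n,len(P),o,u,a,b,e,"tip/plain",o+a*u,o+b*u)
bay(.128,.03,.2)
bay(.128,.0025,.2)
```

```text
[-0.0563  0.4193 -3.268 ] [-0.002   1.3703 -1.5364]
FK: centre m-frame [0.0001 0.0642 0.1319] plain [0.0002 0.123  0.12  ] [ 0.001   0.98   -0.1992]
top 734 [-0.0003  0.0374  0.1391] [-0.1575  0.9874  0.0142] -0.0543917637581212 0.047972320884249374 0.009640997428752966 tip/plain [ 0.0082 -0.0163  0.1383] [-0.0079  0.0848  0.1398]
scene 1868 [0.0007 0.0704 0.1306] [ 0.0026  0.9826 -0.1857] -0.08962143581790526 0.05545757416638131 0.013617109438981432 tip/plain [ 0.0005 -0.0177  0.1472] [0.0008 0.1249 0.1203]
wrist 38072 [0.0009 0.0845 0.1568] [ 0.0095  0.9774 -0.2112] -0.0606701916550688 0.045619055738386205 0.010240636947987448 tip/plain [0.0004 0.0252 0.1696] [0.0014 0.1291 0.1471]
at [0.5691 0.1579 0.1753] q [-0.26  0.58 -0.3   1.69  0.4   1.03 -0.73] -> [0.5685 0.163  0.0849] 
 {'x': 0.2189, 'y': -0.0011, 'z': -0.0575, 'wx': -0.0003, 'wy': 0.0, 'wz': -0.0}
at [0.5691 0.1579 0.1753] q [-0.26  0.58 -0.3   1.69  0.4   1.03 -0.73] -> [0.5685 0.163  0.0574] 
 {'x': 0.2863, 'y': -0.0012, 'z': -0.0712, 'wx': -0.0003, 'wy': 0.0, 'wz': -0.0}
```

{"name": "servo_tool", "arguments": {"targets": [{"x":0.07,"y":-0.001,"z":-0.03,"wx":0,"wy":0,"wz":0},{"x":0.15,"y":-0.001,"z":-0.045,"wx":0,"wy":0,"wz":0},{"x":0.2189,"y":-0.0011,"z":-0.0575,"wx":0,"wy":0,"wz":0},{"x":0.25,"y":-0.0012,"z":-0.064,"wx":0,"wy":0,"wz":0},{"x":0.275,"y":-0.0012,"z":-0.069,"wx":0,"wy":0,"wz":0},{"x":0.2863,"y":-0.0012,"z":-0.0712,"wx":0,"wy":0,"wz":0},{"x":0.2863,"y":-0.0012,"z":-0.0712,"wx":0,"wy":0,"wz":0}]}}

```text
clock: 16.38
position: [0.5691, 0.1631, 0.0584]
tool_rot: [0.009, 1.371, -1.526]
force: [-1.3, -0.4, 3.0]
grip_width: 0.0297
```

Run:
```python
from h import *
np.set_printoptions(precision=4,suppress=True)
s=bot.observe();print(s["force"],s["tool_rot"])
R=Ro.from_euler('xyz',s["tool_rot"]).as_matrix();print("plain",Rm.T@(s["position"]+R@(c2+[0,0,-.06])-sock),Rm.T@R@[0,0,-1])
p,d,c=frame("scene");X=cloud(d,c);M=(X-sock)@Rm
u0,v0=300,250;save("ins2",cv2.resize(p[v0:v0+200,u0:u0+230],None,fx=3,fy=3,interpolation=2))
bay(.138,.0015,.2)
bay(.156,.0015,.2)
```

```text
[-1.2618 -0.4083  3.0343] [ 0.0092  1.3709 -1.5263]
plain [0.0007 0.1281 0.0035] [ 0.0024  0.9801 -0.1986]
at [0.5691 0.1631 0.0584] q [-0.31  0.74 -0.26  1.75  0.49  0.82 -0.83] -> [0.5682 0.173  0.0564] 
 {'x': -0.0, 'y': -0.0013, 'z': -0.0253, 'wx': -0.0004, 'wy': -0.0, 'wz': -0.0002}
at [0.5691 0.1631 0.0584] q [-0.31  0.74 -0.26  1.75  0.49  0.82 -0.83] -> [0.5675 0.191  0.0564] 
 {'x': -0.009, 'y': -0.0015, 'z': -0.0694, 'wx': -0.0004, 'wy': -0.0, 'wz': -0.0002}
```

View pics/ins2.png

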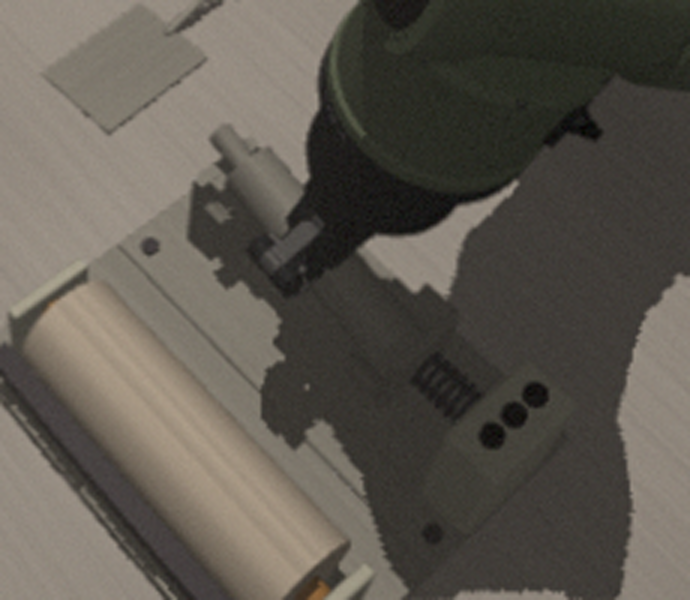

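The picture shows the pin end raised (225,145) above the saddle and the plain end down in the cradle (400,320). Force suggests light contact with the cradle floor, so I'll push back slightly higher.

Run:
```python
from h import *
bay(.140,.0045,.2)
bay(.157,.0045,.2)
```

```text
at [0.5691 0.1631 0.0584] q [-0.31  0.74 -0.26  1.75  0.49  0.82 -0.83] -> [0.5681 0.175  0.0594] 
 {'x': -0.0084, 'y': -0.0014, 'z': -0.0287, 'wx': -0.0004, 'wy': -0.0, 'wz': -0.0002}
at [0.5691 0.1631 0.0584] q [-0.31  0.74 -0.26  1.75  0.49  0.82 -0.83] -> [0.5675 0.192  0.0594] 
 {'x': -0.0168, 'y': -0.0014, 'z': -0.0704, 'wx': -0.0004, 'wy': -0.0, 'wz': -0.0002}
```

{"name": "servo_tool", "arguments": {"targets": [{"x":-0.004,"y":-0.0014,"z":-0.005,"wx":0,"wy":0,"wz":0},{"x":-0.0065,"y":-0.0014,"z":-0.018,"wx":0,"wy":0,"wz":0},{"x":-0.0084,"y":-0.0014,"z":-0.0287,"wx":0,"wy":0,"wz":0},{"x":-0.011,"y":-0.0014,"z":-0.04,"wx":0,"wy":0,"wz":0},{"x":-0.0135,"y":-0.0014,"z":-0.055,"wx":0,"wy":0,"wz":0},{"x":-0.0168,"y":-0.0014,"z":-0.0704,"wx":0,"wy":0,"wz":0},{"x":-0.0168,"y":-0.0014,"z":-0.0704,"wx":0,"wy":0,"wz":0},{"x":-0.0168,"y":-0.0014,"z":-0.0704,"wx":0,"wy":0,"wz":0}]}}

```text
clock: 17.42
position: [0.5676, 0.1898, 0.0593]
tool_rot: [0.006, 1.368, -1.531]
force: [1.6, -12.7, 0.0]
grip_width: 0.0294
```

```bash
cat >> h.py <<'E'
def fk():
    s=bot.observe();R=Ro.from_euler('xyz',s["tool_rot"]).as_matrix()
    a=Rm.T@R@[0,0,-1];C=Rm.T@(s["position"]+R@c2-sock)+.06*a
    print("force m",np.round(Rm.T@s["force"],1),"plain",np.round(C*1e3,1),"tip",np.round((C-.144*a)*1e3,1),"tilt",round(-a[2],3),"grip",round(float(s["grip_width"]),4))
def see(n="scene"):
    p,d,c=frame(n);X=cloud(d,c);M=(X-sock)@Rm
    P=box(M,[-.02,.1325,.019],[.02,.175,.0235]);print(n,"plate-top pts",len(P),np.round(np.percentile(P[:,1],[2,50,98])*1e3,1) if len(P) else '')
    B=box(M,[-.017,.022,.003],[.017,.055,.06]);
    if len(B)>60:
        o,u,a,b,e=barrel(B);print("barrel fit",len(B),np.round(o*1e3,1),np.round(u,3),"rms",round(e*1e3,2))
    return p,M,c
E
python3 - <<'E'
from h import *
fk()
for n in("top","scene"): p,M,c=see(n)
save("ins3",cv2.resize(p[250:450,300:530],None,fx=3,fy=3,interpolation=2))
bay(.158,.0045,0.0)
bay(.158,.0045,.1)
bay(.158,.0045,.2)
E
```

```text
force m [  1.1 -12.7   0. ] plain [  0.3 154.8   4.2] tip [-0.3 13.8 33.3] tilt 0.202 grip 0.0294
top plate-top pts 0 
barrel fit 165 [ 1.7 41.  24.7] [-0.025  0.956  0.294] rms 3.05
scene plate-top pts 228 [133.1 153.1 164.6]
barrel fit 280 [-1.2 42.1 25.1] [0.147 0.97  0.192] rms 2.1
at [0.5676 0.1898 0.0593] q [-0.35  0.75 -0.26  1.72  0.48  0.85 -0.86] -> [0.5673 0.1952 0.0471] 
 {'x': 0.0271, 'y': -0.0003, 'z': -0.0194, 'wx': -0.0006, 'wy': 0.0324, 'wz': -0.0001}
at [0.5676 0.1898 0.0593] q [-0.35  0.75 -0.26  1.72  0.48  0.85 -0.86] -> [0.5674 0.1938 0.0532] 
 {'x': 0.0128, 'y': -0.0001, 'z': -0.0129, 'wx': -0.0006, 'wy': 0.0164, 'wz': -0.0001}
at [0.5676 0.1898 0.0593] q [-0.35  0.75 -0.26  1.72  0.48  0.85 -0.86] -> [0.5674 0.193  0.0594] 
 {'x': -0.0019, 'y': -0.0002, 'z': -0.0078, 'wx': -0.0006, 'wy': 0.0005, 'wz': -0.0001}
```

Run:
```python
from h import *
for a in(.2,.15,.1,.05,0.02,0): bay(.1595,.0045,a)
```

```text
at [0.5676 0.1898 0.0593] q [-0.35  0.75 -0.26  1.72  0.48  0.85 -0.86] -> [0.5674 0.1945 0.0594] 
 {'x': -0.0027, 'y': -0.0, 'z': -0.0115, 'wx': -0.0006, 'wy': 0.0005, 'wz': -0.0001}
at [0.5676 0.1898 0.0593] q [-0.35  0.75 -0.26  1.72  0.48  0.85 -0.86] -> [0.5673 0.1948 0.0563] 
 {'x': 0.0048, 'y': -0.0003, 'z': -0.0138, 'wx': -0.0006, 'wy': 0.0085, 'wz': -0.0001}
at [0.5676 0.1898 0.0593] q [-0.35  0.75 -0.26  1.72  0.48  0.85 -0.86] -> [0.5673 0.1953 0.0532] 
 {'x': 0.0121, 'y': -0.0002, 'z': -0.0166, 'wx': -0.0006, 'wy': 0.0164, 'wz': -0.0001}
at [0.5676 0.1898 0.0593] q [-0.35  0.75 -0.26  1.72  0.48  0.85 -0.86] -> [0.5673 0.1959 0.0501] 
 {'x': 0.0194, 'y': -0.0002, 'z': -0.0196, 'wx': -0.0006, 'wy': 0.0244, 'wz': -0.0001}
at [0.5676 0.1898 0.0593] q [-0.35  0.75 -0.26  1.72  0.48  0.85 -0.86] -> [0.5673 0.1964 0.0483] 
 {'x': 0.0235, 'y': -0.0002, 'z': -0.0218, 'wx': -0.0006, 'wy': 0.0292, 'wz': -0.0001}
at [0.5676 0.1898 0.0593] q [-0.35  0.75 -0.26  1.72  0.48  0.85 -0.86] -> [0.5673 0.1967 0.0471] 
 {'x': 0.0263, 'y': -0.0001, 'z': -0.0231, 'wx': -0.0006, 'wy': 0.0324, 'wz': -0.0001}
```

{"name": "servo_tool", "arguments": {"targets": [{"x":-0.0027,"y":0,"z":-0.0115,"wx":-0.0006,"wy":0.0005,"wz":0},{"x":0.0048,"y":0,"z":-0.0138,"wx":-0.0006,"wy":0.0085,"wz":0},{"x":0.0121,"y":0,"z":-0.0166,"wx":-0.0006,"wy":0.0164,"wz":0},{"x":0.0194,"y":0,"z":-0.0196,"wx":-0.0006,"wy":0.0244,"wz":0},{"x":0.0194,"y":0,"z":-0.0196,"wx":-0.0006,"wy":0.0244,"wz":0}]}}

```text
clock: 18.15
position: [0.5675, 0.1925, 0.0496]
tool_rot: [-0.014, 1.518, -1.55]
force: [1.1, -12.2, -1.6]
grip_width: 0.0297
```

Run:
```python
from h import *
fk()
for n in("top","scene"): p,M,c=see(n)
save("ins4",cv2.resize(p[270:420,330:500],None,fx=4,fy=4,interpolation=2))
bay(.1595,.0045,.02);bay(.1595,.0045,0)
```

```text
force m [  0.6 -12.2  -1.6] plain [  0.3 156.1   3.8] tip [-0.1 12.3 11.4] tilt 0.053 grip 0.0297
top plate-top pts 0 
barrel fit 163 [ 1.1 41.4  6.9] [-0.008  0.922  0.386] rms 2.82
scene plate-top pts 145 [134.4 160.3 164.6]
barrel fit 267 [-0.3 42.   7. ] [0.091 0.938 0.334] rms 2.01
at [0.5676 0.1933 0.0498] q [-0.22  0.75 -0.34  1.77  0.42  0.73 -0.77] -> [0.5673 0.1964 0.0483] 
 {'x': 0.0033, 'y': -0.0004, 'z': -0.008, 'wx': -0.0003, 'wy': 0.0052, 'wz': 0.0001}
at [0.5676 0.1933 0.0498] q [-0.22  0.75 -0.34  1.77  0.42  0.73 -0.77] -> [0.5673 0.1967 0.0471] 
 {'x': 0.0062, 'y': -0.0004, 'z': -0.0089, 'wx': -0.0003, 'wy': 0.0084, 'wz': 0.0001}
```

View pics/ins4.png

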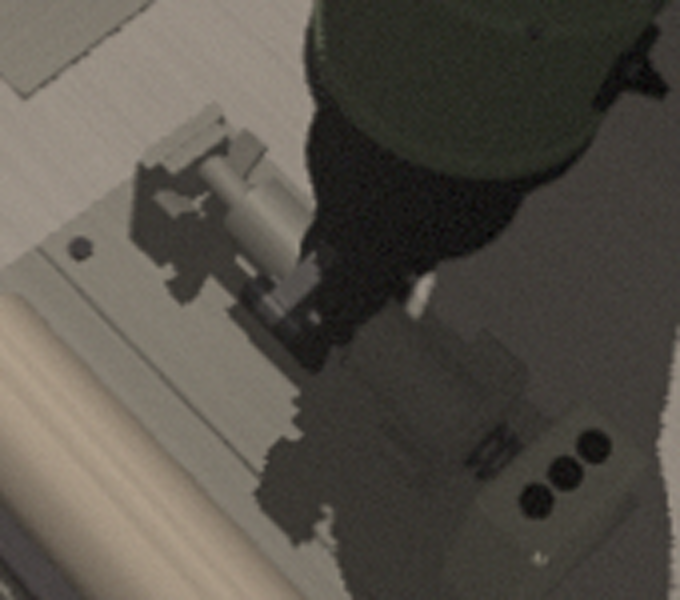

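The picture shows the pin (215,170) over the saddle with its tip just past the bridge (200,145), laterally centred. Tipping it to level.

{"name": "servo_tool", "arguments": {"targets": [{"x":0.0033,"y":-0.0004,"z":-0.008,"wx":0,"wy":0.0052,"wz":0},{"x":0.0065,"y":-0.0004,"z":-0.0089,"wx":0,"wy":0.0084,"wz":0},{"x":0.0078,"y":-0.0004,"z":-0.0089,"wx":0,"wy":0.0084,"wz":0},{"x":0.0078,"y":-0.0004,"z":-0.0089,"wx":0,"wy":0.0084,"wz":0}]}}

```text
clock: 18.75
position: [0.5674, 0.1944, 0.0461]
tool_rot: [-0.365, 1.567, -1.902]
force: [1.9, -12.6, -1.1]
grip_width: 0.0297
```

Run:
```python
from h import *
fk()
for n in("top","scene"): p,M,c=see(n)
bay(.148,.0035,0)
bay(.146,.0035,0)
```

```text
force m [  1.4 -12.7  -1.1] plain [  0.3 157.2   3.4] tip [-0.2 13.2  3.8] tilt 0.003 grip 0.0297
top plate-top pts 0 
barrel fit 80 [ 2.6 36.  -3.4] [-0.062  0.876  0.479] rms 3.06
scene plate-top pts 112 [136.6 161.7 164.8]
barrel fit 247 [-0.8 42.2  0.2] [0.113 0.921 0.374] rms 1.98
at [0.5674 0.1945 0.0462] q [-0.18  0.75 -0.37  1.78  0.4   0.69 -0.73] -> [0.5677 0.1852 0.0461] 
 {'x': 0.0003, 'y': -0.0001, 'z': 0.0233, 'wx': -0.0006, 'wy': 0.0005, 'wz': 0.0002}
at [0.5674 0.1945 0.0462] q [-0.18  0.75 -0.37  1.78  0.4   0.69 -0.73] -> [0.5678 0.1832 0.0461] 
 {'x': 0.0003, 'y': -0.0001, 'z': 0.0283, 'wx': -0.0006, 'wy': 0.0005, 'wz': 0.0002}
```

{"name": "servo_tool", "arguments": {"targets": [{"x":0,"y":0,"z":0.008,"wx":0,"wy":0,"wz":0},{"x":0,"y":0,"z":0.016,"wx":0,"wy":0,"wz":0},{"x":0,"y":0,"z":0.0233,"wx":0,"wy":0,"wz":0},{"x":0,"y":0,"z":0.0233,"wx":0,"wy":0,"wz":0}]}}

```text
clock: 19.35
position: [0.5677, 0.1878, 0.0461]
tool_rot: [-2.187, 1.57, 2.56]
force: [2.7, 10.2, -10.5]
grip_width: 0.0296
```

Run:
```python
from h import *
fk()
for n in("scene",): p,M,c=see(n)
save("ins5",cv2.resize(p[270:420,330:500],None,fx=4,fy=4,interpolation=2))
```

```text
force m [  3.1  10.1 -10.5] plain [  0.2 150.6   3.5] tip [-0.1  6.6  3.5] tilt -0.0 grip 0.0296
scene plate-top pts 105 [135.5 154.8 158. ]
barrel fit 283 [ 1.1 41.   1.6] [-0.183  0.939  0.291] rms 2.16
```

View pics/ins5.png

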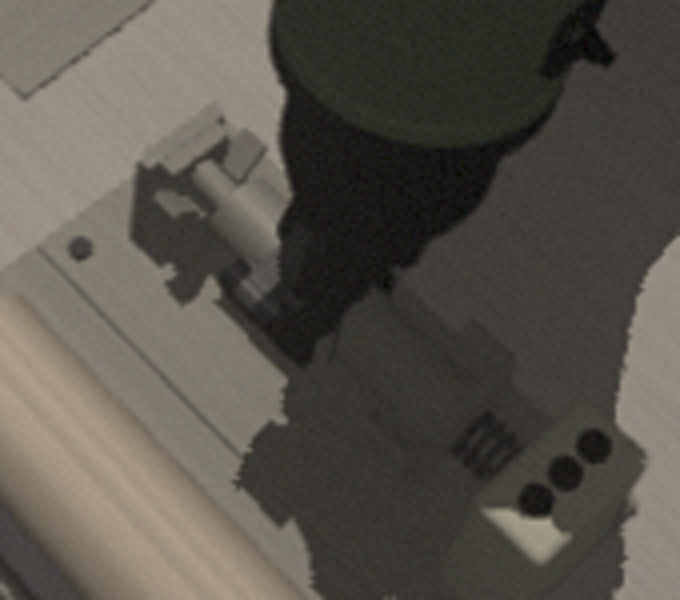

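Spring end is fine, but the pin tip meets the bridge edge (tip at (205,165), force down and back), so the pin is a few mm high. I'll back off and lower the pin end.

Run:
```python
from h import *
bay(.158,.0035,0)
bay(.158,.003,-.03)
```

```text
at [0.5677 0.1878 0.0461] q [-0.17  0.75 -0.37  1.78  0.4   0.68 -0.72] -> [0.5673 0.1952 0.0461] 
 {'x': 0.0, 'y': -0.0004, 'z': -0.0185, 'wx': -0.0004, 'wy': -0.0, 'wz': 0.0001}
at [0.5677 0.1878 0.0461] q [-0.17  0.75 -0.37  1.78  0.4   0.68 -0.72] -> [0.5673 0.1958 0.0438] 
 {'x': 0.0058, 'y': -0.0003, 'z': -0.0199, 'wx': -0.0004, 'wy': 0.0047, 'wz': 0.0001}
```

{"name": "servo_tool", "arguments": {"targets": [{"x":0,"y":-0.0004,"z":-0.01,"wx":0,"wy":0,"wz":0},{"x":0,"y":-0.0004,"z":-0.0185,"wx":0,"wy":0,"wz":0},{"x":0.003,"y":-0.0004,"z":-0.0195,"wx":0,"wy":0.0024,"wz":0},{"x":0.0058,"y":-0.0003,"z":-0.0199,"wx":0,"wy":0.0047,"wz":0},{"x":0.0058,"y":-0.0003,"z":-0.0199,"wx":0,"wy":0.0047,"wz":0}]}}

```text
clock: 20.02
position: [0.5676, 0.1935, 0.0437]
tool_rot: [-3.107, 1.544, 1.639]
force: [0.6, -11.3, 3.5]
grip_width: 0.0297
```

Run:
```python
from h import *
fk();print(bot.observe()["moment"])
bay(.158,.0015,-.04)
bay(.148,.003,-.03)
```

```text
force m [  0.2 -11.4   3.5] plain [  0.4 155.8   2.8] tip [-0.1 11.9 -1.1] tilt -0.027 grip 0.0297
[-2.17024775 -0.02081658  0.12142739]
at [0.5676 0.1935 0.0437] q [-0.15  0.75 -0.38  1.79  0.38  0.67 -0.71] -> [0.5673 0.196  0.0417] 
 {'x': 0.0052, 'y': -0.0005, 'z': -0.006, 'wx': -0.0006, 'wy': 0.002, 'wz': 0.0001}
at [0.5676 0.1935 0.0437] q [-0.15  0.75 -0.38  1.79  0.38  0.67 -0.71] -> [0.5677 0.1858 0.0438] 
 {'x': -0.0007, 'y': -0.0003, 'z': 0.0194, 'wx': -0.0006, 'wy': 0.0004, 'wz': 0.0001}
```

{"name": "servo_tool", "arguments": {"targets": [{"x":0,"y":0,"z":0.006,"wx":0,"wy":0,"wz":0},{"x":0,"y":0,"z":0.012,"wx":0,"wy":0,"wz":0},{"x":0,"y":0,"z":0.0165,"wx":0,"wy":0,"wz":0},{"x":0,"y":0,"z":0.0165,"wx":0,"wy":0,"wz":0}]}}

```text
clock: 20.52
position: [0.5679, 0.1856, 0.0436]
tool_rot: [-3.092, 1.545, 1.654]
force: [0.1, -8.4, 1.5]
grip_width: 0.0295
```

Run:
```python
from h import *
fk();print(bot.observe()["moment"])
bay(.146,.003,-.03)
bay(.158,.0005,-.04)
```

```text
force m [-0.2 -8.4  1.5] plain [  0.5 147.9   2.5] tip [-0.1  4.  -1.1] tilt -0.025 grip 0.0295
[-1.4502911   0.04210045  0.14379959]
at [0.5679 0.1856 0.0436] q [-0.14  0.75 -0.38  1.79  0.39  0.67 -0.7 ] -> [0.5678 0.1838 0.0438] 
 {'x': -0.0007, 'y': -0.0004, 'z': 0.0046, 'wx': -0.0007, 'wy': 0.0007, 'wz': 0.0002}
at [0.5679 0.1856 0.0436] q [-0.14  0.75 -0.38  1.79  0.39  0.67 -0.7 ] -> [0.5673 0.196  0.0407] 
 {'x': 0.0078, 'y': -0.0007, 'z': -0.0258, 'wx': -0.0007, 'wy': 0.0023, 'wz': 0.0002}
```

{"name": "servo_tool", "arguments": {"targets": [{"x":0,"y":0,"z":0.004,"wx":0,"wy":0,"wz":0},{"x":0,"y":0,"z":0.007,"wx":0,"wy":0,"wz":0},{"x":0,"y":0,"z":0.007,"wx":0,"wy":0,"wz":0}]}}

```text
clock: 20.9
position: [0.568, 0.1824, 0.0435]
tool_rot: [-3.085, 1.546, 1.66]
force: [-0.6, -6.0, 0.5]
grip_width: 0.0296
```

{"name": "servo_tool", "arguments": {"targets": [{"x":0,"y":0,"z":0,"wx":0,"wy":0,"wz":0},{"x":0,"y":0,"z":0,"wx":0,"wy":0,"wz":0},{"x":0,"y":0,"z":0,"wx":0,"wy":0,"wz":0},{"x":0,"y":0,"z":0,"wx":0,"wy":0,"wz":0},{"x":0,"y":0,"z":0,"wx":0,"wy":0,"wz":0},{"x":0,"y":0,"z":0,"wx":0,"wy":0,"wz":0}], "grip": 1}}

```text
clock: 21.65
position: [0.568, 0.1825, 0.0435]
tool_rot: [-3.084, 1.546, 1.661]
force: [-0.2, 0.3, 0.1]
grip_width: 0.0856
```

Run:
```python
from h import *
fk()
s=bot.observe();rel(s["position"]+Rm@[0,-.05,.16],rot(272.15,90,-1))
```

```text
force m [-0.2  0.3  0.1] plain [  0.5 144.8   2.4] tip [-0.2  0.8 -1.1] tilt -0.025 grip 0.0856
at [0.568  0.1825 0.0435] q [-0.13  0.75 -0.38  1.79  0.39  0.67 -0.7 ] -> [0.56989325 0.13249611 0.20351609] 
 {'x': -0.403, 'y': 0.0, 'z': 0.1151, 'wx': -0.0008, 'wy': -0.0039, 'wz': 0.0002}
```

Released, with force back to zero. I'll retreat straight up, then back for a close view.

{"name": "servo_tool", "arguments": {"targets": [{"x":-0.07,"y":0,"z":0,"wx":0,"wy":0,"wz":0},{"x":-0.18,"y":0,"z":0,"wx":0,"wy":0,"wz":0},{"x":-0.3,"y":0,"z":0.02,"wx":0,"wy":-0.002,"wz":0},{"x":-0.403,"y":0,"z":0.1151,"wx":0,"wy":-0.0039,"wz":0},{"x":-0.403,"y":0,"z":0.1151,"wx":0,"wy":-0.0039,"wz":0},{"x":-0.403,"y":0,"z":0.1151,"wx":0,"wy":-0.0039,"wz":0}]}}

```text
clock: 22.4
position: [0.5696, 0.1327, 0.2031]
tool_rot: [-1.822, 1.569, 2.923]
force: [-1.1, -0.2, -0.5]
grip_width: 0.0853
```

Run:
```python
from h import *
s=bot.observe();print(s["position"],s["force"])
for n in("wrist","scene","top"):
    p,d,c=frame(n);X=cloud(d,c);M=(X-sock)@Rm
    P=box(M,[-.014,.028,.004],[.014,.112,.025])
    if len(P)>50:
        o,u,a,b,e=barrel(P);g=lambda y:np.round((o+(y-o[1])/u[1]*u)*1e3,1);print(n,len(P),"axis at y=0",g(0),"at .144",g(.144),"u",np.round(u,3),"rms",round(e*1e3,2))
    Q=box(M,[-.02,.13,.0185],[.02,.165,.0235]);print(" plate top y",len(Q),np.round(np.percentile(Q[:,1],[2,50,98])*1e3,1) if len(Q) else '')
    if n!="top":
        x=proj(sock+np.array([[0,0,0],[0,.144,0]])@Rm.T,c);print(x.round())
        save("f_"+n,p)
    for t in("canister_mid","weight_mid","spatula_grip"):
        if n=="top":
            r=bot.trace(n,t)[:1]
            if r: print(t,r[0]["confidence"],np.round(r[0]["pixel"]),np.nanmedian(X[r[0]["mask"]],0).round(3))
a=cv2.imread("pics/f_wrist.png");b=cv2.imread("pics/f_scene.png")[260:440,310:510]
cv2.imwrite("pics/final.png",np.hstack([cv2.resize(a[:300,180:460],(400,430)),cv2.resize(b,(400,430))]))
```

```text
[0.5696379  0.13269773 0.20313293] [-1.10405025 -0.15490743 -0.51319841]
wrist 4432 axis at y=0 [ 0.2  0.  -0.2] at .144 [  1.4 144.   -0.8] u [ 0.008  1.    -0.004] rms 0.6
 plate top y 704 [144.  147.1 150.1]
[[316. 269.]
 [315.  75.]]
scene 783 axis at y=0 [0.1 0.  0.4] at .144 [8.00e-01 1.44e+02 1.00e-01] u [ 0.005  1.    -0.002] rms 1.07
 plate top y 102 [145.6 148.8 151.9]
[[375. 310.]
 [439. 370.]]
 plate top y 0 
canister_mid 0.83 [334. 168.] [ 0.792 -0.057  0.035]
weight_mid 0.83 [391. 178.] [ 0.763 -0.202  0.032]
spatula_grip 0.76 [325. 283.] [ 0.511 -0.045  0.005]
```

View pics/final.png

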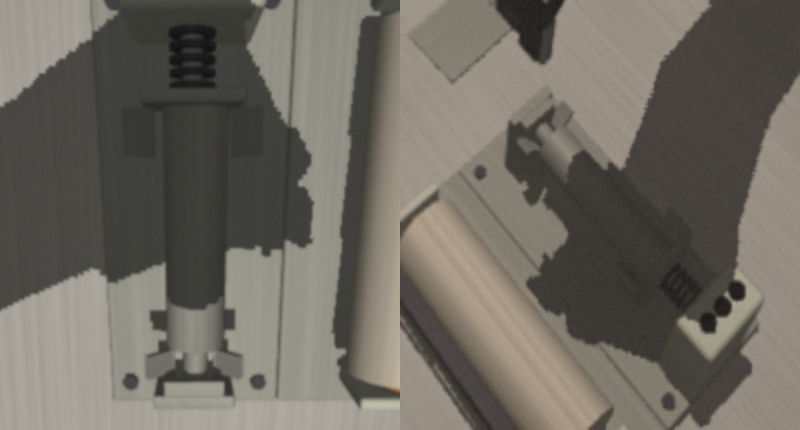

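The left view shows the roller straight in the bay, pin under the bridge at (195,370) and plain end against the pushed-back plate at (195,100). Handing in.

```bash
python3 -c "
from h import *
print(bot.job_done())"
```

```text
the job is handed in; nothing more can be done
None
```

The feed roller is home in the bay and released, and I handed the job in at about 23 s of the 67 s allowed. No verdict was reported.

**What I did:**
- I took the grey roller from its stand, laid it level in the rest and let go. A camera fit put its centre about 1–2 mm from the seat.
- I regrasped it from above and pressed the plain end into the cradle with the pin raised 0.2 rad. That pushed the spring back about 20 mm, at about 12.7 N.
- I tipped the pin down into the saddle, slid it under the bridge and opened the gripper.

**Problem on the way:** the first slide stopped with the pin tip against the bridge edge. The pin sat a few mm higher than my estimate from the arm's pose. I backed off, lowered the pin end and the second slide went through freely.

**Last checks:**
- **Level and on axis:** the wrist camera put the roller's axis within 1.5 mm of the bay's, sideways and in height. The scene camera agreed within about 1 mm.
- **Home:** the wrist camera had the plate face at 144 mm, so the spring is pushed back about 6 mm. The scene camera read about 1.6 mm more.
- **Let go:** the gripper was open and clear, with no contact force.
- **Bystanders:** the canister, weight and spatula were within about 2 mm of where they started.

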